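Load the rolling-race launch bed

TASK

Set up the rolling race: with the fingertips on top of the grey tube, roll it along the launch bed, over the first low rib, until it drops into the start groove at the mark; press gently, do not grip, lift or shove it from behind or below, and do not let it go over the second rib onto the ramp. Then swing the start gate fully shut in front of it by its peg, and let go. Leave the other things on the bench where they are.

Things in the scene. Friction and masses are not known exactly. Their poses are not given: they have to be found in the camera images.
- track: Fixed plywood launch bed with ramp. Origin: on the bench top under the middle of the start groove; x = rolling direction (loading end to ramp), y across, z up. Bed level, top at z = 50 mm, from x = -150 to 65 mm (back stop's face at -140 mm, 35 mm high); the ramp falls from x = 65 to 360 mm. Side rails 10 mm high, inner faces at y = +-53 mm, with black lines marking x = 0.
- groove (a point): Middle of the start groove, on the bed's top (50 mm above the bench). The groove lies between two half-round steel ribs, 2.5 mm high, 5 mm wide, 14 mm before and after it. The tube rests in it with its axis 30 mm above this point, +-1.5 mm along x. The axis meets the first rib 26 mm before this point, is up 2.5 mm at 14 mm before, then the tube drops forward into the groove.
- tube: Thin-walled grey plastic tube, outside diameter 60, length 100 mm, 0.2 to 0.42 kg, lying across the bed on the loading side of the ribs, 3 mm clear of each rail. Origin: middle of its axis, y along it; x and z turn as it rolls. Rolls easily, stops soon when let go. Rigid: 1 mm of height error means tens of N; over 25 N cracks it. Fingertips may touch it only in the 12 mm below its top line.
- tube_mid (a point): Same point as the tube's origin. A fingertip that sticks on the tube's top moves twice as far as the tube's axis and runs ahead of it: set the tip back for a new stroke after every 20 to 35 mm of tube travel.
- gate (a joint): Start gate's angle about an upright pivot at x = 50, y = 75 mm of the track: 0 = arm along the track's +x (open), 1.571 = arm along its -y, across the bed (shut, on its stop; over 1.45 counts as shut). Starts at 0 to 0.35, turns clockwise from above, takes about 0.4 N at the peg, stays where left. Arm 80 mm long, 10 mm wide, top 84 mm above the bench; shut, its rubber block is 4 mm from the tube.
- gate_peg (a point): Centre of the top of the gate's upright steel peg: 12 mm in diameter, 36 mm tall, on the arm 75 mm from the pivot, its top 120 mm above the bench (10 mm higher than the tube). It can be pinched from above or pushed. Shut, its axis is at x = 50, y = 0 of the track, 14 mm clear of the tube.
- solid_roller: Bystander: wooden cylinder 60 mm in diameter, 100 mm tall, standing on end. Origin: centre of its underside.
- beaker: Bystander: empty glass beaker, 70 mm wide, 90 mm tall. Origin: centre of its underside.
- logger: Bystander: white and blue hand-held data unit, 120 x 160 x 24 mm, lying flat. Origin: centre of its underside.
There are look-alikes about, which are no part of the job. Leave any blue look-alike of the tube alone.

How it is judged (in metres and radians):
On the way, in this order (a step that is already met when the one before it is completed fails the run):
1. the tube lies in the start groove at the mark while the gate is still open (x of tube in the frame of track between -0.005 and 0.005 m and z of tube in the frame of track between 0.077 and 0.083 m and angle between the y axis of tube and the y axis of track, either way round below 0.08 rad and value of joint gate below 1 rad), for 0.3 s.
2. the gate is swung fully shut in front of it (value of joint gate above 1.45 rad), for 0.2 s.
At the end, for the whole second after the job is handed in: The tube lies at rest in the start groove: axis within 5 mm of the mark along the track, at its resting height within 3 mm, square to the track within 0.08 rad; the gate is over 1.45 rad (x of tube in the frame of track between -0.005 and 0.005 m and z of tube in the frame of track between 0.077 and 0.083 m and angle between the y axis of tube and the y axis of track, either way round below 0.08 rad and value of joint gate above 1.45 rad and linear speed of tube below 0.02 m/s); the robot touches nothing.
It fails at once if the tube is pressed with more than 25 N (contact force between the fingers and tube above 25 N).
It fails at once if the tube is lifted (more than 12 mm above where it rests) (z of tube in the frame of track above 0.092 m).
It fails at once if the tube goes over the second rib (x of tube in the frame of track above 0.03 m).
It fails at once if the tube is gripped or shoved from behind: the fingers touch it with their tips more than about 12 mm below its top (contact force between the fingers and tube above 1 N and z of the grasp point in the frame of track below 0.117 m).
It fails at once if a bystander (wooden roller, beaker or logger) is pushed away (more than 30 mm) (distance of any of solid_roller, beaker, logger from where it was at the start of the episode above 0.03 m).
It also fails if it takes over 72 s, if anything falls off the work surface, if the arm or the gripper's body presses on something with over 40 N, if the wrist force passes 120 N, or if a joint passes its speed limit or range.

ROBOT

A 6-joint arm with a two-finger parallel gripper is mounted at the origin on the work surface. World frame = base frame: x ahead of the robot, y to its left, z up, the work surface at z = 0. Lengths are in mm, angles in degrees, forces in N, time in s.
With the tool pointing down it reaches from about 300 to 850 mm from the base axis. Payload 4.2 kg.
Tool frame: the origin (TCP) lies midway between the tips of the shut fingers; the grasp point (between the pads) lies 19 mm behind it; z points along the fingers, x is the direction in which the jaws open and shut, and the axes are right-handed (so a half turn about z gives the same grasp; the last joint's range is limited). The gripper opens to 91 mm and grips with 3 to 60 N. Pads are 32 mm wide; open, the fingers measure 118 mm over their backs; the gripper's body (76 mm by 178 mm) begins 60 mm behind the grasp point.
Start: joints at [-66.807, 18.312, 89.639, -0, 72.044, -1.146], TCP at [236.985, -523.91, 213.976] pointing down, gripper open.
Joint ranges: [-177.97, 177.97], [-48.28, 115.42], [12.27, 149.76], [-77.06, 257.06], [2.81, 150.46], [-146.56, 146.56]. Speed limits (degrees/s): [147.25, 147.25, 180, 180, 180, 180].

INTERFACE

Orientations are given as [roll, pitch, yaw] about the fixed x, y, z axes, in that order (R = Rz(yaw) Ry(pitch) Rx(roll)).
In Python, from workcell import env gives the robot as it stands. The module is installed in compiled form; this text tells all that it offers.
- The arm moves only by the tool drive_tool, never from a script. Its argument "series" is a list of rows, each a list of 3 entries, a list of its own where there are three numbers: the closure, from 0 (fully open) to 1 (shut), then the shift along the tool's x, y, z in mm, then the turn, a rotation vector about the tool's x, y, z in rad. In form: [[gripper, [dx, dy, dz], [rx, ry, rz]], ...]. A call has exactly 5 rows; each row is the pose to reach, as a shift and turn from the pose commanded when the call began, along the tool's axes at that moment; what a row does not reach only later rows make up. A row lasts 1/10 s, in which the tool goes at most 50 mm and 8.59 degrees, less where a joint would pass 70% of its speed; a pose out of reach is approached as far as the arm can. A call with a gripper value outside its range is refused whole. The fingers move at their own pace and stop on an object; "squeeze" is the grip in N (left out, the last holds). Time passes only in rows, so rows that repeat a pose let the fingers close, or fill a call up. It gives the time, the measured TCP pose, the force and the opening at its end, in the units of the state.
- env.state(): the state, without advancing time (a new reading comes with each control period).
- env.grab_frame(name): name is "side" or "top"; returns a dict with "image" (420x560x3 uint8, red, green, blue), "K" (3x3 intrinsics, pixels), "origin" and "orientation" of the camera in the world. Camera axes: x right, y down, z forward; pixel columns grow to the right and rows downward; lengths in mm; the calibration is good to about 2 mm. A picture is of the moment at which its call begins. There is no depth.
- env.job_done(): hands the job in, once; it reports no verdict.
The state is a dict: "time_s": time; "qpos": joint angles; "qvel": joint speeds; "effort": joint torques, N m; "ee_pos": TCP position; "ee_rot": TCP orientation; "force": force on the tool from outside, world axes, zero at the start; "torque": the same for the moment, N m; "gripper_width": finger opening in mm.
Only numpy, scipy, OpenCV 4.12 (cv2) and the standard library are available. Lean on these libraries where they do the work, as an engineer would, in place of code of your own. Each camera call takes 0.05 s, during which the arm holds its last target.

## Working session

There is one attempt and no reset: what is moved stays moved. The work goes in short steps, Python scripts to look and compute and a tool call to move; the robot and the scene stay as the last step left them, time stands still between calls to the robot, and variables do not carry over. Pictures are saved under pics/ and viewed, and the job is handed in when it is done.

Besides the shell and the picture viewer there is one more tool, called after "Request:" by a JSON object that holds its "op" and its "data". drive_tool: Moves the arm, as the interface text tells. Its arguments: {"type":"object","properties":{"series":{"type":"array","items":{"type":"array"}},"squeeze":{"type":"number"}},"required":["series"]}

```bash
mkdir -p pics
python3 - <<'E'
from workcell import env
import cv2
print(env.state())
for n in("side","top"):
    f=env.grab_frame(n); cv2.imwrite(f"pics/{n}0.png",f["image"][:,:,::-1]); print(n,f["K"],f["origin"],f["orientation"])
E
```

```text
{'time_s': 0.0, 'qpos': array([-6.68080911e+01,  1.83505248e+01,  8.97057583e+01,  1.93554646e-03,
        7.20446411e+01, -1.14445007e+00]), 'qvel': array([ 0.0560987 , -0.05068991,  0.00103902, -0.02011001, -0.06746813,
        0.07373634]), 'effort': array([-2.47981377e-03, -4.12464809e+01, -2.31975585e+01,  7.25321355e-02,
        4.56847355e-02, -1.60244390e-04]), 'ee_pos': array([ 236.77758563, -523.42989124,  213.13587021]), 'ee_rot': array([-1.79996144e+02,  1.00867351e-01, -6.56642359e+01]), 'force': array([-0.35725006, -0.26924329, -0.14014964]), 'torque': array([-0.03777814,  0.00697482,  0.0269463 ]), 'gripper_width': 91.24086152089392}
side [[418.17633155   0.         270.94714644]
 [  0.         418.17633155 212.47270353]
 [  0.           0.           1.        ]] [ 288.76542166 -352.10158347  697.51884105] [-135.81382261    0.73260418  -29.97359589]
top [[396.07683468   0.         276.63011099]
 [  0.         396.07683468 211.12192606]
 [  0.           0.           1.        ]] [495.21303389 120.27886016 941.0683751 ] [-176.21814885    2.27482657  -90.63017271]
```

View pics/side0.png

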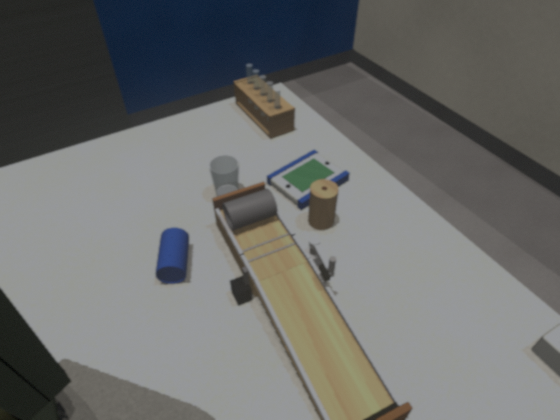

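View pics/top0.png

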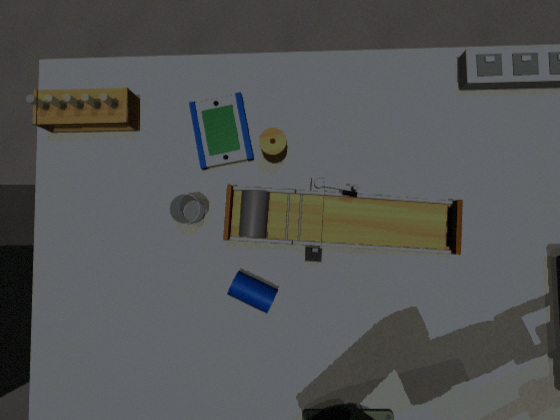

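The top view shows the tube at about (254,213), the ribs at columns ~288 and ~300, and the gate with its peg near (350,190). The rolling direction is image right. I'll zoom in for accuracy.

```bash
cat > h.py <<'E'
import numpy as np, cv2
from scipy.spatial.transform import Rotation as R
from workcell import env
def cam(f): return f["K"],np.array(f["origin"]),R.from_euler('xyz',f["orientation"],degrees=True).as_matrix()
def ray(f,u,v,z):
    K,o,M=cam(f); d=M@np.linalg.solve(K,[u,v,1]); return o+d*(z-o[2])/d[2]
def proj(f,P):
    K,o,M=cam(f); p=K@(M.T@(np.array(P)-o)); return p[:2]/p[2]
def crop(f,name,u0,u1,v0,v1,s):
    im=f["image"][v0:v1,u0:u1,::-1]; im=cv2.convertScaleAbs(im,alpha=1.5,beta=20)
    cv2.imwrite("pics/"+name,cv2.resize(im,None,fx=s,fy=s,interpolation=cv2.INTER_CUBIC))
E
python3 - <<'E'
from h import *
import pickle
f=env.grab_frame("top");g=env.grab_frame("side")
pickle.dump((f,g),open("fg.pkl","wb"))
crop(f,"t1.png",215,375,165,265,5)
crop(g,"s1.png",200,360,170,320,4)
E
```

```text
(no output)
```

View pics/t1.png

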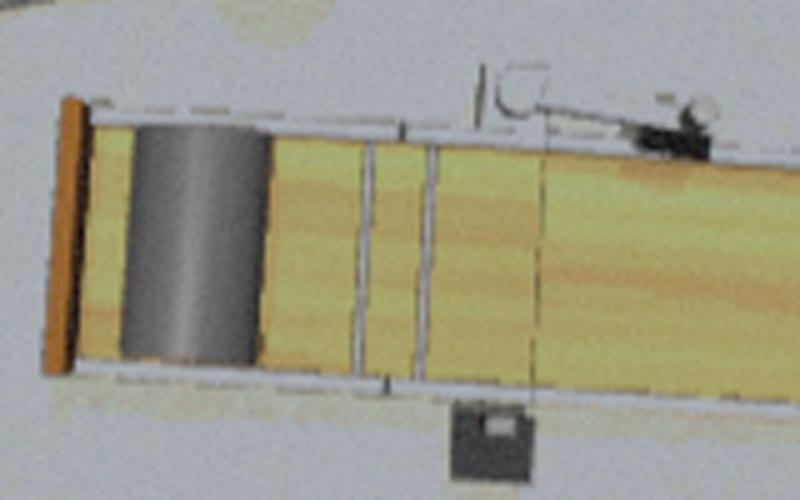

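View pics/s1.png

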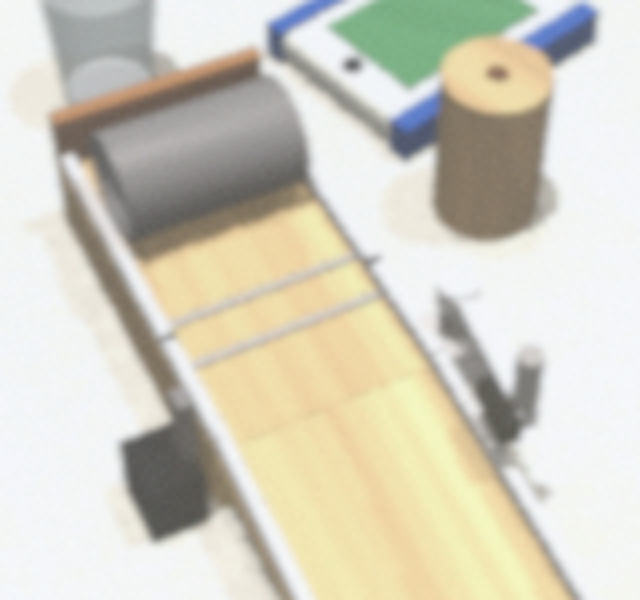

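Run:
```python
from h import *
import pickle
from scipy.optimize import least_squares
f,g=pickle.load(open("fg.pkl","rb"))
T=lambda u,v:(f,215+(u+.5)/5-.5,165+(v+.5)/5-.5)
S=lambda u,v:(g,200+(u+.5)/4-.5,170+(v+.5)/4-.5)
obs=[(T(402,130),(0,56,60)),(T(386,386),(0,-56,60)),
(T(369,145),(-14,53,52)),(T(358,375),(-14,-53,52)),(T(432,148),(14,53,52)),(T(420,378),(14,-53,52)),
(T(546,155),(65,53,50)),(T(533,380),(65,-53,50)),
(S(163,338),(0,-56,60)),(S(374,260),(0,56,60)),(S(200,364),(14,-53,52)),(S(380,296),(14,53,52))]
def W(p,P):
    c,s=np.cos(p[2]),np.sin(p[2]); return np.array([p[0]+c*P[0]-s*P[1],p[1]+s*P[0]+c*P[1],P[2]])
def res(p): return np.concatenate([proj(o[0],W(p,P))-np.array(o[1:]) for o,P in obs])
r=least_squares(res,[500,100,-1.6],loss='soft_l1')
p=r.x;print(p,np.degrees(p[2]));print(res(p).reshape(-1,2).round(1))
np.save("track.npy",p)
def inv(X): 
    c,s=np.cos(p[2]),np.sin(p[2]); d=X[:2]-p[:2]; return np.array([c*d[0]+s*d[1],-s*d[0]+c*d[1]])
# peg
for o in (T(705,108),S(530,354)): print("peg",inv(ray(o[0],o[1],o[2],120)),ray(o[0],o[1],o[2],120))
# tube silhouettes in top: left & right edges at mid, fit axis x
from scipy.optimize import brentq
def sil(xc,f):
    out=[]
    th=np.linspace(0,2*np.pi,200)
    return [min((proj(f,W(p,(xc+30*np.cos(t),y,80+30*np.sin(t))))[0] for t in th)) for y in(45,-45)],[max((proj(f,W(p,(xc+30*np.cos(t),y,80+30*np.sin(t))))[0] for t in th)) for y in(45,-45)]
for x in(-110,-100,-90,-80,-70):
    a,b=sil(x,f); print(x,[((np.array(q)-215+.5)*5).round(0) for q in(a,b)])
for x in (-105,-100,-95,-90,-85,-80):
  print(x,[((proj(g,W(p,(x,y,80)))-[200,170]+.5)*4).round(0) for y in(-50,50)])
```

```text
[541.92038971 116.80480733   4.63935278] 265.81533398388996
[[ 0.2  0.7]
 [ 0.4 -0.4]
 [ 0.5 -1. ]
 [-0.2  0.1]
 [ 0.3 -0.8]
 [-0.1  0.3]
 [ 0.1 -0.8]
 [ 0.1  1.3]
 [ 1.1 -0.2]
 [-0.6 -0.1]
 [-3.6  0.4]
 [-0.3 -1.3]]
peg [124.22926106  66.70932429] [599.38670097 -11.96112886 120.        ]
peg [124.45545657  66.33338523] [598.99525837 -12.15928858 120.        ]
-110 [array([83., 69.]), array([220., 207.])]
-100 [array([106.,  92.]), array([243., 229.])]
-90 [array([128., 114.]), array([265., 252.])]
-80 [array([151., 137.]), array([288., 275.])]
-70 [array([174., 160.]), array([311., 298.])]
-105 [array([ 97., 166.]), array([271., 107.])]
-100 [array([100., 173.]), array([275., 113.])]
-95 [array([104., 179.]), array([279., 118.])]
-90 [array([108., 185.]), array([284., 124.])]
-85 [array([111., 191.]), array([288., 130.])]
-80 [array([115., 198.]), array([292., 136.])]
```

```bash
cat >> h.py <<'E'
p=np.load("track.npy")
def W(x,y,z):
    c,s=np.cos(p[2]),np.sin(p[2]); return np.array([p[0]+c*x-s*y,p[1]+s*x+c*y,z])
def inv(X):
    c,s=np.cos(p[2]),np.sin(p[2]); d=X[:2]-p[:2]; return np.array([c*d[0]+s*d[1],-s*d[0]+c*d[1],X[2]])
def go(x,y,z,yaw=np.degrees(p[2])%360-270):
    s=env.state(); M=R.from_euler('xyz',s["ee_rot"],degrees=True)
    T=R.from_euler('xyz',[180,0,yaw],degrees=True)
    print("shift",(M.inv().apply(W(x,y,z)-s["ee_pos"])).round(1),"turn",(M.inv()*T).as_rotvec().round(3))
def st():
    s=env.state(); print("t",s["time_s"],"track",inv(s["ee_pos"]).round(2),"rot",s["ee_rot"].round(2),"F",s["force"].round(2),"w",s["gripper_width"].round(1))
E
python3 - <<'E'
from h import *
print(np.degrees(p[2])%360-270, W(-102,0,160)); go(-102,0,190); st()
E
```

```text
-4.184666016110043 [549.36346075 218.53287962 160.        ]
shift [-547.4 -590.6   24. ] turn [-1.000e-03  1.000e-03 -1.073e+00]Traceback (most recent call last):
  File "<stdin>", line 2, in <module>
  File "h.py", line 22, in st
    s=env.state(); print("t",s["time_s"],"track",inv(s["ee_pos"]).round(2),"rot",s["ee_rot"].round(2),"F",s["force"].round(2),"w",s["gripper_width"].round(1))
                                                                                                                                  ^^^^^^^^^^^^^^^^^^^^^^^^
AttributeError: 'float' object has no attribute 'round'
```

Request:
{"op": "drive_tool", "data": {"series": [[0.45, [-34, -37, 0], [0, 0, -0.15]], [0.45, [-68, -74, 0], [0, 0, -0.3]], [0.45, [-102, -111, 0], [0, 0, -0.45]], [0.45, [-136, -148, 0], [0, 0, -0.6]], [0.45, [-170, -185, 0], [0, 0, -0.75]]], "squeeze": 5}}

```text
time_s: 0.7
ee_pos: [335.3, -292.1, 213.9]
ee_rot: [-180.0, -0.0, -22.4]
force: [0.7, -1.2, 0.2]
gripper_width: 54.0
```

```bash
sed -i 's/s\["gripper_width"\].round(1)/round(float(s["gripper_width"]),1)/' h.py
python3 - <<'E'
from h import *
go(-102,0,190); st()
E
```

```text
shift [   3.5 -553.6   24. ] turn [-0.    -0.    -0.318]
t 0.7 track [ 422.84 -176.26  213.91] rot [-1.7999e+02 -2.0000e-02 -2.2380e+01] F [ 0.72 -1.16  0.17] w 54.0
```

Request:
{"op": "drive_tool", "data": {"series": [[0.45, [0, -48, 0], [0, 0, -0.1]], [0.45, [1, -96, 0], [0, 0, -0.2]], [0.45, [2, -144, 0], [0, 0, -0.3]], [0.45, [2, -192, 0], [0, 0, -0.318]], [0.45, [2, -240, 0], [0, 0, -0.318]]]}}

```text
time_s: 1.2
ee_pos: [429.7, -71.4, 214.1]
ee_rot: [180.0, -0.0, -4.5]
force: [1.2, -0.3, -0.2]
gripper_width: 50.1
```

Run:
```python
from h import *
go(-102,0,190); st()
```

```text
shift [  96.7 -298.3   24.1] turn [ 0.    -0.001 -0.005]
t 1.2 track [195.84 -98.15 214.09] rot [ 1.7999e+02 -4.0000e-02 -4.4500e+00] F [ 1.19 -0.32 -0.23] w 50.1
```

Request:
{"op": "drive_tool", "data": {"series": [[0.45, [16, -48, 0], [0, 0, 0]], [0.45, [32, -96, 0], [0, 0, 0]], [0.45, [48, -144, 0], [0, 0, 0]], [0.45, [64, -192, 0], [0, 0, 0]], [0.45, [80, -235, 0], [0, 0, 0]]]}}

```text
time_s: 1.7
ee_pos: [527.7, 157.1, 213.8]
ee_rot: [180.0, -0.0, -4.4]
force: [0.1, -1.0, 0.3]
gripper_width: 50.4
```

Request:
{"op": "drive_tool", "data": {"series": [[0.45, [8, -30, 10], [0, 0, 0]], [0.45, [15, -57, 24], [0, 0, 0]], [0.45, [15, -57, 24], [0, 0, 0]], [0.45, [15, -57, 24], [0, 0, 0]], [0.45, [15, -57, 24], [0, 0, 0]]]}}

```text
time_s: 2.2
ee_pos: [546.8, 209.7, 190.3]
ee_rot: [180.0, -0.0, -4.5]
force: [0.1, 0.6, 0.8]
gripper_width: 50.3
```

Run:
```python
from h import *
go(-102,0,130); st()
f=env.grab_frame("top");g=env.grab_frame("side")
crop(f,"t2.png",175,335,145,265,5)
crop(g,"s2.png",170,370,120,270,4)
```

```text
shift [ 1.9 -9.1 60.3] turn [ 0.    -0.    -0.005]
t 2.2 track [-92.98  -1.95 190.29] rot [ 1.7998e+02 -2.0000e-02 -4.5000e+00] F [0.12 0.56 0.77] w 50.3
```

View pics/s2.png

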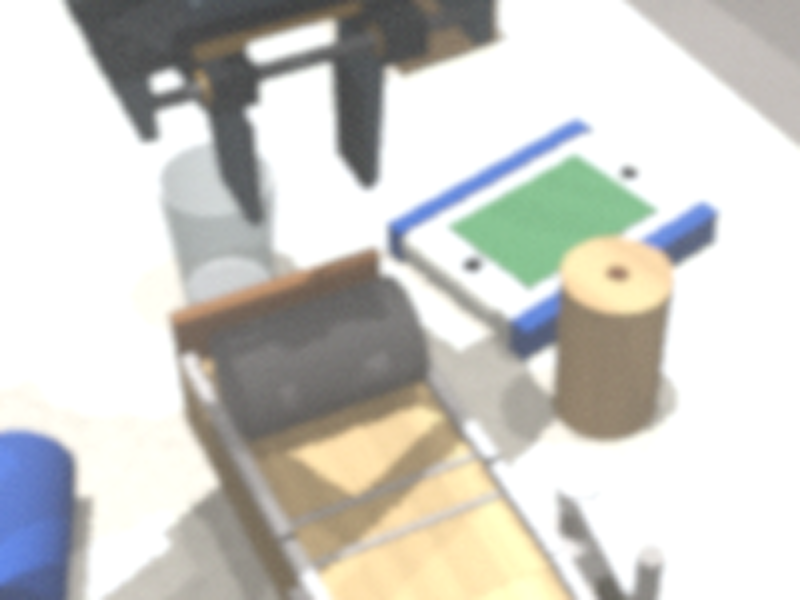

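View pics/t2.png

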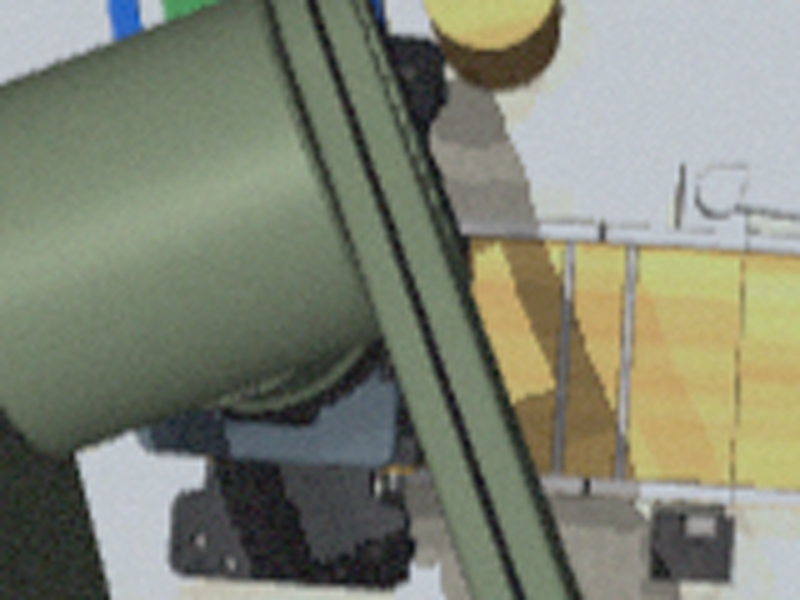

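Request:
{"op": "drive_tool", "data": {"series": [[0.45, [2, -8, 30], [0, 0, 0]], [0.45, [2, -8, 55], [0, 0, 0]], [0.45, [2, -8, 70], [0, 0, -0.005]], [0.45, [2, -8, 73], [0, 0, -0.005]], [0.45, [2, -8, 73], [0, 0, -0.005]]]}}

```text
time_s: 2.8
ee_pos: [549.6, 217.7, 117.3]
ee_rot: [180.0, -0.0, -4.2]
force: [0.8, -0.2, -0.3]
gripper_width: 49.9
```

Run:
```python
from h import *
st()
g=env.grab_frame("side")
crop(g,"s3.png",170,370,120,270,4)
for y in (-30,30): print(((proj(g,W(-102,y,117))-[170,120]+.5)*4).round(0))
st()
```

```text
t 2.8 track [-101.15    0.32  117.31] rot [ 1.80e+02 -1.00e-02 -4.24e+00] F [ 0.79 -0.2  -0.31] w 49.9
[249. 306.]
[357. 270.]
t 2.85 track [-101.49    0.78  117.99] rot [-1.7996e+02 -9.0000e-02 -4.2300e+00] F [-0.35  0.48 -0.19] w 50.3
```

View pics/s3.png

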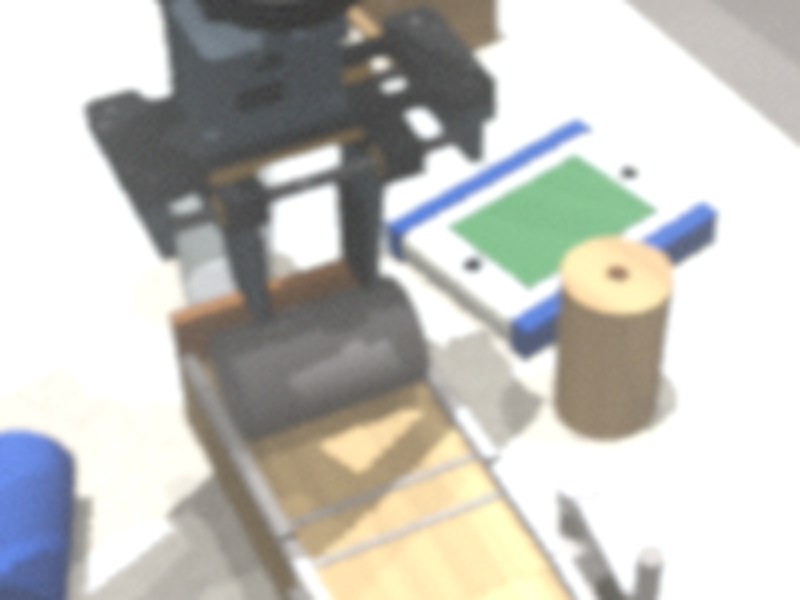

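Request:
{"op": "drive_tool", "data": {"series": [[0.45, [0, 4, 2], [0, 0, 0]], [0.45, [0, 4, 4], [0, 0, 0]], [0.45, [0, 4, 5.5], [0, 0, 0]], [0.45, [0, 4, 6], [0, 0, 0]], [0.45, [0, 4, 6], [0, 0, 0]]]}}

```text
time_s: 3.35
ee_pos: [549.2, 214.3, 110.9]
ee_rot: [180.0, 0.0, -4.2]
force: [0.2, -0.3, 0.6]
gripper_width: 50.4
```

Request:
{"op": "drive_tool", "data": {"series": [[0.45, [0, 0, 0.2], [0, 0, 0]], [0.45, [0, 0, 0.4], [0, 0, 0]], [0.45, [0, 0, 0.5], [0, 0, 0]], [0.45, [0, 0, 0.5], [0, 0, 0]], [0.45, [0, 0, 0.5], [0, 0, 0]]]}}

```text
time_s: 3.85
ee_pos: [549.2, 214.3, 110.4]
ee_rot: [180.0, -0.0, -4.2]
force: [-0.1, 0.5, -0.5]
gripper_width: 50.4
```

Request:
{"op": "drive_tool", "data": {"series": [[0.45, [0, 0, 0.2], [0, 0, 0]], [0.45, [0, 0, 0.3], [0, 0, 0]], [0.45, [0, 0, 0.3], [0, 0, 0]], [0.45, [0, 0, 0.3], [0, 0, 0]], [0.45, [0, 0, 0.3], [0, 0, 0]]]}}

```text
time_s: 4.35
ee_pos: [549.2, 214.3, 110.2]
ee_rot: [-180.0, -0.0, -4.2]
force: [-0.0, -0.4, 2.2]
gripper_width: 50.6
```

Request:
{"op": "drive_tool", "data": {"series": [[0.45, [0, 0, 0.1], [0, 0, 0]], [0.45, [0, 0, 0.2], [0, 0, 0]], [0.45, [0, 0, 0.2], [0, 0, 0]], [0.45, [0, 0, 0.2], [0, 0, 0]], [0.45, [0, 0, 0.2], [0, 0, 0]]]}}

```text
time_s: 4.85
ee_pos: [549.3, 214.3, 110.2]
ee_rot: [-180.0, -0.0, -4.2]
force: [-0.7, 1.0, 4.5]
gripper_width: 50.0
```

Request:
{"op": "drive_tool", "data": {"series": [[0.45, [0, 1, 0.1], [0, 0, 0]], [0.45, [0, 3, 0.1], [0, 0, 0]], [0.45, [0, 6, 0.1], [0, 0, 0]], [0.45, [0, 9, 0.1], [0, 0, 0]], [0.45, [0, 10, 0.1], [0, 0, 0]]]}}

```text
time_s: 5.35
ee_pos: [548.5, 204.1, 110.2]
ee_rot: [-180.0, -0.0, -4.2]
force: [-1.4, -0.1, 5.2]
gripper_width: 50.0
```

```bash
cat >> h.py <<'E'
def view(n):
    g=env.grab_frame("side"); crop(g,n,190,370,140,290,4); st()
    for x in(-90,-80,-70,-60,-50,-40,-30,-20,-10,0):
        print(x,((proj(g,W(x,-50,80))-[190,140]+.5)*4).round(0),((proj(g,W(x,50,80))-[190,140]+.5)*4).round(0),end=' ')
E
python3 - <<'E'
from h import *
view("s4.png")
E
```

```text
t 5.4 track [-87.5    0.21 110.16] rot [-1.80e+02 -2.00e-02 -4.19e+00] F [-1.24  0.4   5.1 ] w 49.9
-90 [148. 305.] [324. 244.] -80 [155. 318.] [332. 256.] -70 [162. 331.] [340. 268.] -60 [170. 344.] [349. 280.] -50 [177. 357.] [357. 293.] -40 [185. 371.] [366. 305.] -30 [193. 384.] [375. 318.] -20 [201. 398.] [384. 331.] -10 [209. 413.] [393. 344.] 0 [217. 427.] [402. 358.]
```

View pics/s4.png

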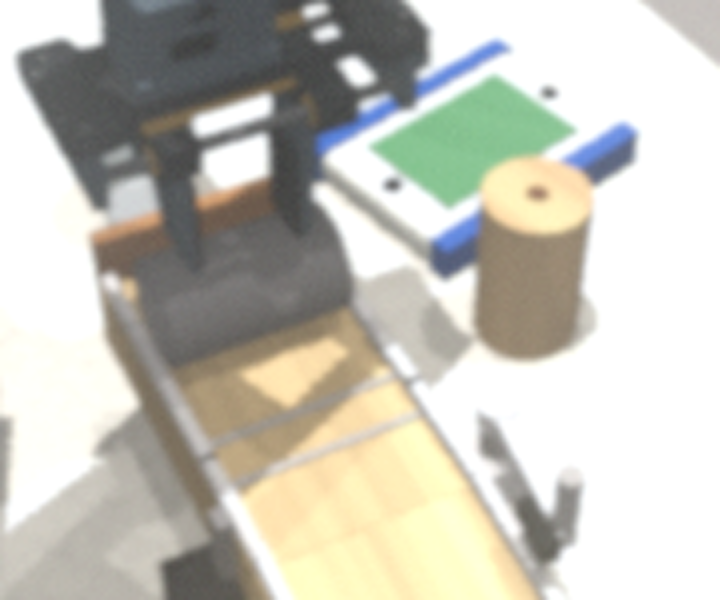

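Request:
{"op": "drive_tool", "data": {"series": [[0.45, [0, 3, 0], [0, 0, 0]], [0.45, [0, 7, 0], [0, 0, 0]], [0.45, [0, 11, 0], [0, 0, 0]], [0.45, [0, 14, 0], [0, 0, 0]], [0.45, [0, 15, 0], [0, 0, 0]]]}}

```text
time_s: 5.9
ee_pos: [547.4, 189.1, 110.2]
ee_rot: [-180.0, -0.0, -4.2]
force: [-1.5, 0.7, 4.4]
gripper_width: 50.5
```

Request:
{"op": "drive_tool", "data": {"series": [[0.45, [0, 3, 0], [0, 0, 0]], [0.45, [0, 7, 0], [0, 0, 0]], [0.45, [0, 11, 0], [0, 0, 0]], [0.45, [0, 14, 0], [0, 0, 0]], [0.45, [0, 15, 0], [0, 0, 0]]]}}

```text
time_s: 6.4
ee_pos: [546.3, 174.2, 110.1]
ee_rot: [-180.0, -0.0, -4.2]
force: [-1.6, 0.9, 5.4]
gripper_width: 50.3
```

```bash
cat >> h.py <<'E'
def sil(n):
    g=env.grab_frame("side"); crop(g,n,190,370,140,290,4); st()
    th=np.linspace(0,2*np.pi,180)
    for x in range(-90,10,5):
        o=[]
        z0=80+(np.sqrt(32.5**2-(x+14)**2)-30 if abs(x+14)<12.5 else 0)
        for y in(-45,45):
            q=np.array([proj(g,W(x+30*np.cos(t),y,z0+30*np.sin(t))) for t in th]); q=(q-[190,140]+.5)*4
            n_=np.array([np.cos(1.226),np.sin(1.226)]) # image dir roughly perpendicular to axis
            i=np.argmax(q@n_); o.append(q[i].round(0).astype(int).tolist())
        print(x,o)
E
python3 - <<'E'
from h import *
sil("s5.png")
E
```

```text
t 6.45 track [-57.48   0.21 110.17] rot [-1.8e+02 -2.0e-02 -4.2e+00] F [-1.1  -0.02  5.89] w 50.1
-90 [[176, 357], [334, 301]]
-85 [[180, 364], [338, 307]]
-80 [[184, 370], [343, 313]]
-75 [[188, 377], [347, 319]]
-70 [[191, 383], [351, 325]]
-65 [[195, 390], [355, 332]]
-60 [[199, 397], [360, 338]]
-55 [[203, 404], [364, 344]]
-50 [[207, 410], [369, 351]]
-45 [[211, 417], [373, 357]]
-40 [[215, 424], [378, 364]]
-35 [[219, 431], [382, 370]]
-30 [[223, 439], [387, 377]]
-25 [[227, 445], [392, 383]]
-20 [[231, 450], [396, 388]]
-15 [[235, 457], [401, 394]]
-10 [[240, 464], [406, 401]]
-5 [[244, 473], [411, 409]]
0 [[249, 482], [415, 418]]
5 [[253, 490], [420, 425]]
```

View pics/s5.png

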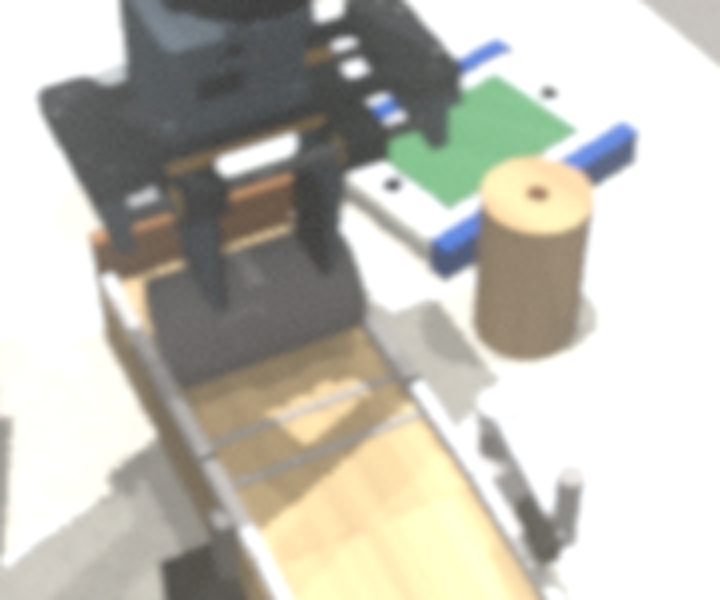

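Request:
{"op": "drive_tool", "data": {"series": [[0.45, [0, 0, -4], [0, 0, 0]], [0.45, [0, -12, -4], [0, 0, 0]], [0.45, [0, -24, -4], [0, 0, 0]], [0.45, [0, -24, -2], [0, 0, 0]], [0.45, [0, -24, -0.8], [0, 0, 0]]]}}

```text
time_s: 6.95
ee_pos: [547.8, 198.9, 110.1]
ee_rot: [180.0, 0.0, -4.1]
force: [-1.0, -0.2, 6.3]
gripper_width: 50.2
```

Request:
{"op": "drive_tool", "data": {"series": [[0.45, [0, 0, 0.3], [0, 0, 0]], [0.45, [0, 0, 0.5], [0, 0, 0]], [0.45, [0, 0, 0.7], [0, 0, 0]], [0.45, [0, 0, 0.8], [0, 0, 0]], [0.45, [0, 0, 0.8], [0, 0, 0]]]}}

```text
time_s: 7.45
ee_pos: [547.8, 198.2, 110.1]
ee_rot: [180.0, 0.0, -4.2]
force: [-2.0, -0.5, 5.1]
gripper_width: 50.2
```

Request:
{"op": "drive_tool", "data": {"series": [[0.45, [0, 3, 0], [0, 0, 0]], [0.45, [0, 7, 0], [0, 0, 0]], [0.45, [0, 11, 0], [0, 0, 0]], [0.45, [0, 14, 0], [0, 0, 0]], [0.45, [0, 15, 0], [0, 0, 0]]]}}

```text
time_s: 7.95
ee_pos: [546.7, 183.0, 110.2]
ee_rot: [180.0, 0.0, -4.2]
force: [-2.4, 0.0, 5.7]
gripper_width: 50.3
```

Request:
{"op": "drive_tool", "data": {"series": [[0.45, [0, 3, 0], [0, 0, 0]], [0.45, [0, 7, 0], [0, 0, 0]], [0.45, [0, 11, 0], [0, 0, 0]], [0.45, [0, 14, 0], [0, 0, 0]], [0.45, [0, 15, 0], [0, 0, 0]]]}}

```text
time_s: 8.45
ee_pos: [545.6, 168.1, 110.2]
ee_rot: [-180.0, 0.0, -4.2]
force: [-2.2, -0.4, 5.5]
gripper_width: 50.4
```

Run:
```python
from h import *
sil("s6.png")
```

```text
t 8.5 track [-5.1360e+01 -5.0000e-02  1.1016e+02] rot [ 1.7999e+02  1.0000e-02 -4.2000e+00] F [-2.83 -0.5   4.98] w 50.1
-90 [[176, 357], [334, 301]]
-85 [[180, 364], [338, 307]]
-80 [[184, 370], [343, 313]]
-75 [[188, 377], [347, 319]]
-70 [[191, 383], [351, 325]]
-65 [[195, 390], [355, 332]]
-60 [[199, 397], [360, 338]]
-55 [[203, 404], [364, 344]]
-50 [[207, 410], [369, 351]]
-45 [[211, 417], [373, 357]]
-40 [[215, 424], [378, 364]]
-35 [[219, 431], [382, 370]]
-30 [[223, 439], [387, 377]]
-25 [[227, 445], [392, 383]]
-20 [[231, 450], [396, 388]]
-15 [[235, 457], [401, 394]]
-10 [[240, 464], [406, 401]]
-5 [[244, 473], [411, 409]]
0 [[249, 482], [415, 418]]
5 [[253, 490], [420, 425]]
```

View pics/s6.png

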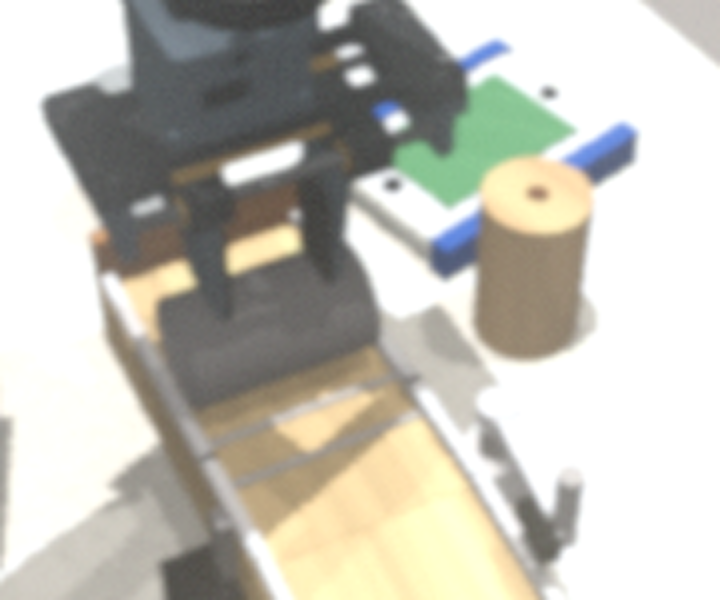

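Request:
{"op": "drive_tool", "data": {"series": [[0.45, [0, 4, 0], [0, 0, 0]], [0.45, [0, 8, 0], [0, 0, 0]], [0.45, [0, 13, 0], [0, 0, 0]], [0.45, [0, 17, 0], [0, 0, 0]], [0.45, [0, 18, 0], [0, 0, 0]]]}}

```text
time_s: 9.0
ee_pos: [544.3, 150.0, 110.2]
ee_rot: [180.0, 0.0, -4.2]
force: [-1.9, 1.6, 5.1]
gripper_width: 50.0
```

Request:
{"op": "drive_tool", "data": {"series": [[0.45, [0, 0, -4], [0, 0, 0]], [0.45, [0, -12, -4], [0, 0, 0]], [0.45, [0, -23, -4], [0, 0, 0]], [0.45, [0, -23, -2], [0, 0, 0]], [0.45, [0, -23, -1], [0, 0, 0]]]}}

```text
time_s: 9.5
ee_pos: [546.0, 174.0, 110.2]
ee_rot: [180.0, 0.0, -4.1]
force: [-0.4, 0.0, 0.9]
gripper_width: 49.8
```

Request:
{"op": "drive_tool", "data": {"series": [[0.45, [0, 0, 0], [0, 0, 0]], [0.45, [0, 0, 0.4], [0, 0, 0]], [0.45, [0, 0, 0.7], [0, 0, 0]], [0.45, [0, 0, 1], [0, 0, 0]], [0.45, [0, 0, 1], [0, 0, 0]]]}}

```text
time_s: 10.0
ee_pos: [546.2, 173.3, 110.2]
ee_rot: [-180.0, -0.0, -4.2]
force: [-1.2, 0.4, 3.9]
gripper_width: 50.3
```

Run:
```python
from h import *
sil("s7.png")
```

```text
t 10.05 track [-56.62   0.13 110.17] rot [-1.8e+02 -1.0e-02 -4.2e+00] F [-1.16 -0.31  3.12] w 50.4
-90 [[176, 357], [334, 301]]
-85 [[180, 364], [338, 307]]
-80 [[184, 370], [343, 313]]
-75 [[188, 377], [347, 319]]
-70 [[191, 383], [351, 325]]
-65 [[195, 390], [355, 332]]
-60 [[199, 397], [360, 338]]
-55 [[203, 404], [364, 344]]
-50 [[207, 410], [369, 351]]
-45 [[211, 417], [373, 357]]
-40 [[215, 424], [378, 364]]
-35 [[219, 431], [382, 370]]
-30 [[223, 439], [387, 377]]
-25 [[227, 445], [392, 383]]
-20 [[231, 450], [396, 388]]
-15 [[235, 457], [401, 394]]
-10 [[240, 464], [406, 401]]
-5 [[244, 473], [411, 409]]
0 [[249, 482], [415, 418]]
5 [[253, 490], [420, 425]]
```

View pics/s7.png

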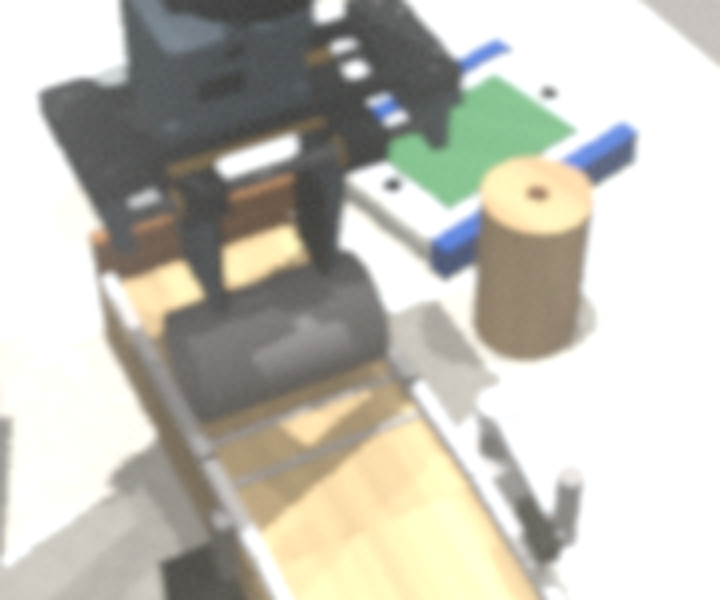

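Request:
{"op": "drive_tool", "data": {"series": [[0.45, [0, 3, 0.1], [0, 0, 0]], [0.45, [0, 7, 0.1], [0, 0, 0]], [0.45, [0, 11, 0.1], [0, 0, 0]], [0.45, [0, 14, 0.1], [0, 0, 0]], [0.45, [0, 15, 0.1], [0, 0, 0]]]}}

```text
time_s: 10.55
ee_pos: [545.0, 158.0, 110.1]
ee_rot: [-180.0, -0.0, -4.2]
force: [-1.9, 0.6, 4.9]
gripper_width: 50.3
```

Request:
{"op": "drive_tool", "data": {"series": [[0.45, [0, 3, 0], [0, 0, 0]], [0.45, [0, 6, 0], [0, 0, 0]], [0.45, [0, 9, 0], [0, 0, 0]], [0.45, [0, 11, 0], [0, 0, 0]], [0.45, [0, 12, 0], [0, 0, 0]]]}}

```text
time_s: 11.05
ee_pos: [544.2, 146.2, 110.2]
ee_rot: [-180.0, -0.0, -4.2]
force: [-1.2, -0.1, 5.4]
gripper_width: 50.3
```

Request:
{"op": "drive_tool", "data": {"series": [[0.45, [0, 0, -4], [0, 0, 0]], [0.45, [0, -12, -4], [0, 0, 0]], [0.45, [0, -19, -4], [0, 0, 0]], [0.45, [0, -19, -2], [0, 0, 0]], [0.45, [0, -19, -1], [0, 0, 0]]]}}

```text
time_s: 11.55
ee_pos: [545.4, 165.8, 110.2]
ee_rot: [180.0, 0.0, -4.1]
force: [-0.3, -0.9, 0.6]
gripper_width: 50.5
```

Run:
```python
from h import *
sil("s8.png")
```

```text
t 11.6 track [-48.83  -0.25 110.02] rot [ 1.7996e+02  6.0000e-02 -4.1400e+00] F [0.11 0.36 0.03] w 50.1
-90 [[176, 357], [334, 301]]
-85 [[180, 364], [338, 307]]
-80 [[184, 370], [343, 313]]
-75 [[188, 377], [347, 319]]
-70 [[191, 383], [351, 325]]
-65 [[195, 390], [355, 332]]
-60 [[199, 397], [360, 338]]
-55 [[203, 404], [364, 344]]
-50 [[207, 410], [369, 351]]
-45 [[211, 417], [373, 357]]
-40 [[215, 424], [378, 364]]
-35 [[219, 431], [382, 370]]
-30 [[223, 439], [387, 377]]
-25 [[227, 445], [392, 383]]
-20 [[231, 450], [396, 388]]
-15 [[235, 457], [401, 394]]
-10 [[240, 464], [406, 401]]
-5 [[244, 473], [411, 409]]
0 [[249, 482], [415, 418]]
5 [[253, 490], [420, 425]]
```

View pics/s8.png

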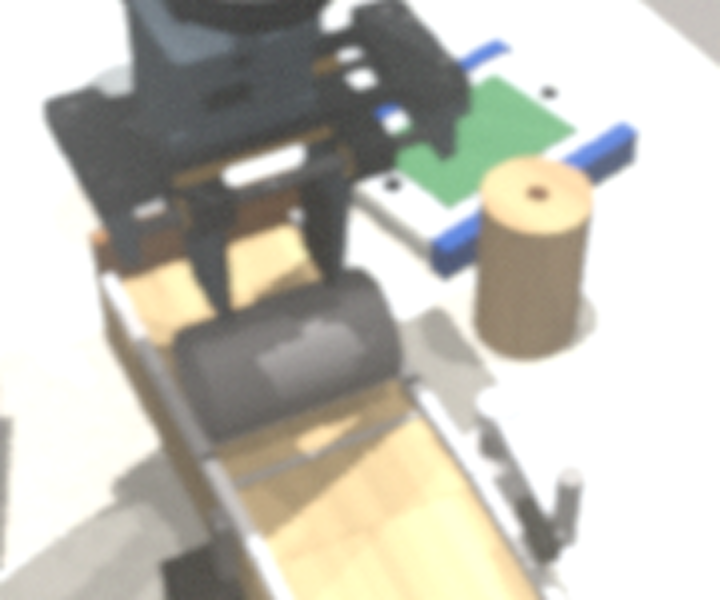

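Request:
{"op": "drive_tool", "data": {"series": [[0.45, [0, 0, -1], [0, 0, 0]], [0.45, [0, 5, -1], [0, 0, 0]], [0.45, [0, 6, -1], [0, 0, 0]], [0.45, [0, 6, 0], [0, 0, 0]], [0.45, [0, 6, 0.4], [0, 0, 0]]]}}

```text
time_s: 12.1
ee_pos: [545.2, 159.2, 110.3]
ee_rot: [180.0, -0.0, -4.2]
force: [-0.1, 0.3, 0.5]
gripper_width: 50.1
```

Request:
{"op": "drive_tool", "data": {"series": [[0.45, [0, 0, 0.2], [0, 0, 0]], [0.45, [0, 0, 0.4], [0, 0, 0]], [0.45, [0, 0, 0.6], [0, 0, 0]], [0.45, [0, 0, 0.7], [0, 0, 0]], [0.45, [0, 0, 0.7], [0, 0, 0]]]}}

```text
time_s: 12.6
ee_pos: [545.2, 159.5, 110.2]
ee_rot: [-180.0, -0.0, -4.2]
force: [-1.6, -0.3, 5.4]
gripper_width: 50.1
```

Request:
{"op": "drive_tool", "data": {"series": [[0.45, [0, 1, 0], [0, 0, 0]], [0.45, [0, 2.5, 0], [0, 0, 0]], [0.45, [0, 4, 0], [0, 0, 0]], [0.45, [0, 5, 0], [0, 0, 0]], [0.45, [0, 5, 0], [0, 0, 0]]]}}

```text
time_s: 13.1
ee_pos: [545.0, 155.0, 110.3]
ee_rot: [-179.9, -0.0, -4.2]
force: [-0.9, 2.0, 6.2]
gripper_width: 50.4
```

Request:
{"op": "drive_tool", "data": {"series": [[0.45, [0, 0.5, 0], [0, 0, 0]], [0.45, [0, 1, 0], [0, 0, 0]], [0.45, [0, 1.5, 0], [0, 0, 0]], [0.45, [0, 2, 0], [0, 0, 0]], [0.45, [0, 2, 0], [0, 0, 0]]]}}

```text
time_s: 13.6
ee_pos: [544.8, 153.3, 110.6]
ee_rot: [-179.9, -0.0, -4.2]
force: [-2.3, 1.9, 6.5]
gripper_width: 50.0
```

Request:
{"op": "drive_tool", "data": {"series": [[0.45, [0, 0.5, 0], [0, 0, 0]], [0.45, [0, 1, 0], [0, 0, 0]], [0.45, [0, 1.5, 0], [0, 0, 0]], [0.45, [0, 2, 0], [0, 0, 0]], [0.45, [0, 2, 0], [0, 0, 0]]]}}

```text
time_s: 14.1
ee_pos: [544.7, 151.4, 110.9]
ee_rot: [-179.9, -0.1, -4.2]
force: [-2.1, 1.4, 9.5]
gripper_width: 49.9
```

Request:
{"op": "drive_tool", "data": {"series": [[0.45, [0, 1, -0.15], [0, 0, 0]], [0.45, [0, 2, -0.3], [0, 0, 0]], [0.45, [0, 3, -0.45], [0, 0, 0]], [0.45, [0, 4, -0.6], [0, 0, 0]], [0.45, [0, 4, -0.6], [0, 0, 0]]]}}

```text
time_s: 14.6
ee_pos: [544.4, 147.2, 111.5]
ee_rot: [-179.9, -0.1, -4.2]
force: [-2.4, 1.1, 8.3]
gripper_width: 50.2
```

Request:
{"op": "drive_tool", "data": {"series": [[0.45, [0, 1, -0.13], [0, 0, 0]], [0.45, [0, 2, -0.26], [0, 0, 0]], [0.45, [0, 3, -0.38], [0, 0, 0]], [0.45, [0, 4, -0.48], [0, 0, 0]], [0.45, [0, 4, -0.48], [0, 0, 0]]]}}

```text
time_s: 15.1
ee_pos: [544.1, 143.0, 112.0]
ee_rot: [-179.9, -0.1, -4.2]
force: [-2.7, 0.9, 8.4]
gripper_width: 50.5
```

Request:
{"op": "drive_tool", "data": {"series": [[0.45, [0, 1, -0.1], [0, 0, 0]], [0.45, [0, 2, -0.2], [0, 0, 0]], [0.45, [0, 3, -0.28], [0, 0, 0]], [0.45, [0, 4, -0.35], [0, 0, 0]], [0.45, [0, 4, -0.35], [0, 0, 0]]]}}

```text
time_s: 15.6
ee_pos: [543.8, 138.9, 112.3]
ee_rot: [-179.9, -0.1, -4.2]
force: [-2.9, 0.9, 8.4]
gripper_width: 50.6
```

Request:
{"op": "drive_tool", "data": {"series": [[0.45, [0, 1, -0.07], [0, 0, 0]], [0.45, [0, 2, -0.13], [0, 0, 0]], [0.45, [0, 3, -0.18], [0, 0, 0]], [0.45, [0, 4, -0.23], [0, 0, 0]], [0.45, [0, 4, -0.23], [0, 0, 0]]]}}

```text
time_s: 16.1
ee_pos: [543.5, 134.8, 112.5]
ee_rot: [-180.0, -0.0, -4.2]
force: [-2.0, 0.4, 8.3]
gripper_width: 50.3
```

Request:
{"op": "drive_tool", "data": {"series": [[0.45, [0, 1, -0.03], [0, 0, 0]], [0.45, [0, 2, -0.06], [0, 0, 0]], [0.45, [0, 3, -0.08], [0, 0, 0]], [0.45, [0, 4, -0.1], [0, 0, 0]], [0.45, [0, 4, -0.1], [0, 0, 0]]]}}

```text
time_s: 16.6
ee_pos: [543.2, 130.7, 112.6]
ee_rot: [-180.0, -0.0, -4.2]
force: [-2.2, 0.2, 7.8]
gripper_width: 50.2
```

Run:
```python
from h import *
sil("s9.png")
```

```text
t 16.65 track [-13.94   0.23 112.54] rot [-1.7997e+02 -5.0000e-02 -4.1900e+00] F [-1.6   0.65  8.54] w 50.1
-90 [[176, 357], [334, 301]]
-85 [[180, 364], [338, 307]]
-80 [[184, 370], [343, 313]]
-75 [[188, 377], [347, 319]]
-70 [[191, 383], [351, 325]]
-65 [[195, 390], [355, 332]]
-60 [[199, 397], [360, 338]]
-55 [[203, 404], [364, 344]]
-50 [[207, 410], [369, 351]]
-45 [[211, 417], [373, 357]]
-40 [[215, 424], [378, 364]]
-35 [[219, 431], [382, 370]]
-30 [[223, 439], [387, 377]]
-25 [[227, 445], [392, 383]]
-20 [[231, 450], [396, 388]]
-15 [[235, 457], [401, 394]]
-10 [[240, 464], [406, 401]]
-5 [[244, 473], [411, 409]]
0 [[249, 482], [415, 418]]
5 [[253, 490], [420, 425]]
```

View pics/s9.png

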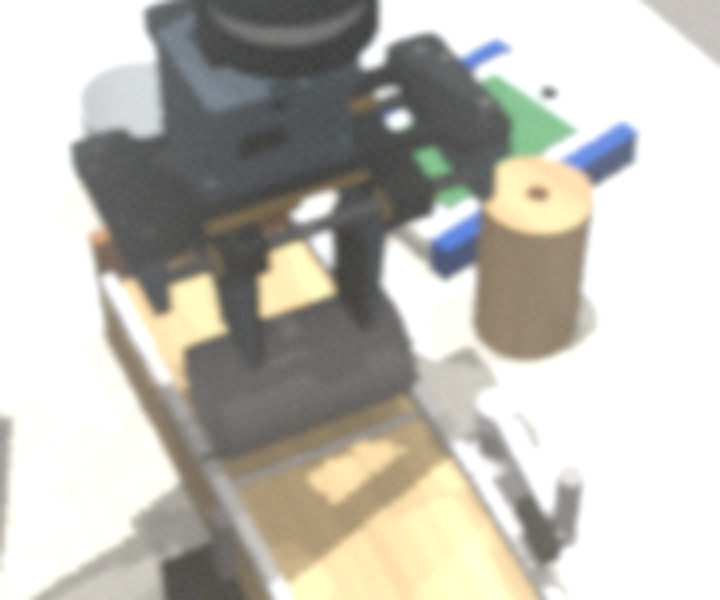

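Request:
{"op": "drive_tool", "data": {"series": [[0.45, [0, 1, 0], [0, 0, 0]], [0.45, [0, 2, 0], [0, 0, 0]], [0.45, [0, 3, 0], [0, 0, 0]], [0.45, [0, 4, 0], [0, 0, 0]], [0.45, [0, 4, 0], [0, 0, 0]]]}}

```text
time_s: 17.15
ee_pos: [542.9, 126.6, 112.5]
ee_rot: [-180.0, -0.0, -4.2]
force: [-2.2, -0.8, 8.1]
gripper_width: 50.3
```

Request:
{"op": "drive_tool", "data": {"series": [[0.45, [0, 1, 0], [0, 0, 0]], [0.45, [0, 2, 0.02], [0, 0, 0]], [0.45, [0, 3, 0.05], [0, 0, 0]], [0.45, [0, 4, 0.1], [0, 0, 0]], [0.45, [0, 4, 0.1], [0, 0, 0]]]}}

```text
time_s: 17.65
ee_pos: [542.5, 122.4, 112.3]
ee_rot: [180.0, -0.0, -4.2]
force: [-2.1, -0.9, 8.2]
gripper_width: 50.3
```

Request:
{"op": "drive_tool", "data": {"series": [[0.45, [0, 1, 0.03], [0, 0, 0]], [0.45, [0, 2, 0.07], [0, 0, 0]], [0.45, [0, 3, 0.12], [0, 0, 0]], [0.45, [0, 4, 0.17], [0, 0, 0]], [0.45, [0, 4, 0.17], [0, 0, 0]]]}}

```text
time_s: 18.15
ee_pos: [542.2, 118.3, 112.0]
ee_rot: [180.0, -0.0, -4.2]
force: [-2.2, -0.9, 7.3]
gripper_width: 49.9
```

Request:
{"op": "drive_tool", "data": {"series": [[0.45, [0, 1, 0.08], [0, 0, 0]], [0.45, [0, 2, 0.17], [0, 0, 0]], [0.45, [0, 3, 0.26], [0, 0, 0]], [0.45, [0, 4, 0.36], [0, 0, 0]], [0.45, [0, 4, 0.36], [0, 0, 0]]]}}

```text
time_s: 18.65
ee_pos: [541.9, 114.2, 111.5]
ee_rot: [180.0, -0.0, -4.2]
force: [-1.0, -2.0, 7.2]
gripper_width: 50.6
```

Request:
{"op": "drive_tool", "data": {"series": [[0.45, [0, 1, 0.12], [0, 0, 0]], [0.45, [0, 2, 0.25], [0, 0, 0]], [0.45, [0, 3, 0.38], [0, 0, 0]], [0.45, [0, 4, 0.5], [0, 0, 0]], [0.45, [0, 4, 0.5], [0, 0, 0]]]}}

```text
time_s: 19.15
ee_pos: [541.6, 110.1, 110.9]
ee_rot: [180.0, -0.0, -4.2]
force: [-1.7, -1.4, 6.5]
gripper_width: 50.0
```

Request:
{"op": "drive_tool", "data": {"series": [[0.45, [0, 1, 0.15], [0, 0, 0]], [0.45, [0, 2, 0.3], [0, 0, 0]], [0.45, [0, 3, 0.45], [0, 0, 0]], [0.45, [0, 4, 0.55], [0, 0, 0]], [0.45, [0, 4, 0.55], [0, 0, 0]]]}}

```text
time_s: 19.65
ee_pos: [541.3, 106.0, 110.2]
ee_rot: [180.0, -0.0, -4.2]
force: [-1.5, -1.5, 5.9]
gripper_width: 50.1
```

Request:
{"op": "drive_tool", "data": {"series": [[0.45, [0, 1, 0], [0, 0, 0]], [0.45, [0, 2, 0], [0, 0, 0]], [0.45, [0, 2, 0], [0, 0, 0]], [0.45, [0, 2, -2], [0, 0, 0]], [0.45, [0, 2, -6], [0, 0, 0]]]}}

```text
time_s: 20.15
ee_pos: [540.9, 104.5, 115.3]
ee_rot: [180.0, 0.1, -4.2]
force: [-0.5, 0.6, 0.3]
gripper_width: 50.2
```

Request:
{"op": "drive_tool", "data": {"series": [[0.45, [0, 0, -15], [0, 0, 0]], [0.45, [0, 0, -30], [0, 0, 0]], [0.45, [0, 0, -40], [0, 0, 0]], [0.45, [0, 0, -40], [0, 0, 0]], [0.45, [0, 0, -40], [0, 0, 0]]]}}

```text
time_s: 20.65
ee_pos: [541.0, 104.5, 155.4]
ee_rot: [180.0, 0.0, -4.2]
force: [-0.6, -0.2, 0.3]
gripper_width: 50.0
```

Run:
```python
from h import *
sil("s10.png")
s=env.state()
for z in(118,): 
  M=W(123.5,66.5,150); go(124.3,66.5,150)
```

```text
t 20.7 track [ 12.4   -0.31 155.03] rot [ 1.7998e+02  7.0000e-02 -4.1800e+00] F [ 0.24 -0.75 -0.44] w 50.2
-90 [[176, 357], [334, 301]]
-85 [[180, 364], [338, 307]]
-80 [[184, 370], [343, 313]]
-75 [[188, 377], [347, 319]]
-70 [[191, 383], [351, 325]]
-65 [[195, 390], [355, 332]]
-60 [[199, 397], [360, 338]]
-55 [[203, 404], [364, 344]]
-50 [[207, 410], [369, 351]]
-45 [[211, 417], [373, 357]]
-40 [[215, 424], [378, 364]]
-35 [[219, 431], [382, 370]]
-30 [[223, 439], [387, 377]]
-25 [[227, 445], [392, 383]]
-20 [[231, 450], [396, 388]]
-15 [[235, 457], [401, 394]]
-10 [[240, 464], [406, 401]]
-5 [[244, 473], [411, 409]]
0 [[249, 482], [415, 418]]
5 [[253, 490], [420, 425]]
shift [ 66.8 111.9   5. ] turn [0.    0.001 0.   ]
```

View pics/s10.png

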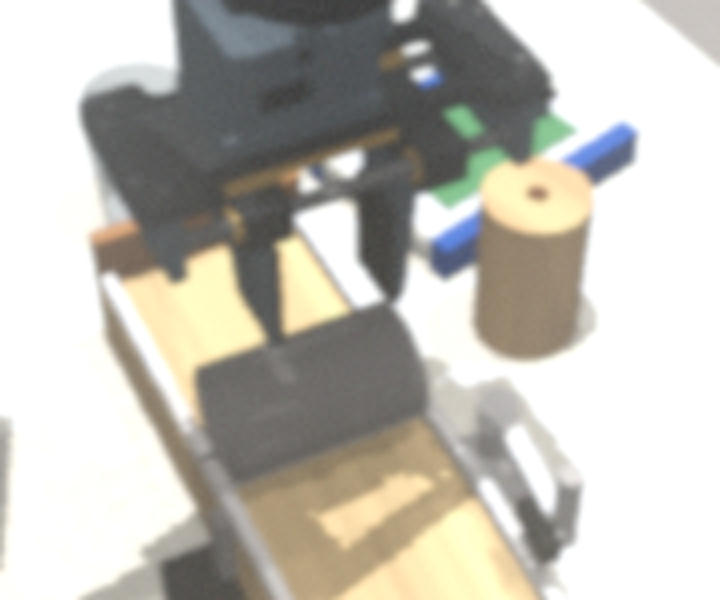

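Request:
{"op": "drive_tool", "data": {"series": [[0.45, [17, 28, 0], [0, 0, 0]], [0.45, [34, 56, 0], [0, 0, 0]], [0.45, [51, 84, 0], [0, 0, 0]], [0.45, [67, 112, 0], [0, 0, 0]], [0.45, [67, 112, 0], [0, 0, 0]]]}}

```text
time_s: 21.2
ee_pos: [600.9, -15.2, 154.5]
ee_rot: [179.9, 0.0, -4.4]
force: [0.8, -0.1, 0.3]
gripper_width: 49.8
```

Request:
{"op": "drive_tool", "data": {"series": [[0.45, [0, 0, 4], [0, 0, 0]], [0.45, [0, 0, 8], [0, 0, 0]], [0.45, [0, 0, 8], [0, 0, 0]], [0.45, [0, 0, 8], [0, 0, 0]], [0.45, [0, 0, 8], [0, 0, 0]]]}}

```text
time_s: 21.7
ee_pos: [599.7, -11.4, 147.9]
ee_rot: [180.0, -0.0, -4.1]
force: [-0.5, 0.7, 0.4]
gripper_width: 50.0
```

Run:
```python
from h import *
st(); go(124.3,66.5,102)
g=env.grab_frame("side"); crop(g,"s11.png",210,400,160,310,4)
f=env.grab_frame("top"); crop(f,"t11.png",260,420,145,265,5)
```

```text
t 21.7 track [123.63  67.02 147.88] rot [ 1.80e+02 -2.00e-02 -4.13e+00] F [-0.55  0.72  0.38] w 50.0
shift [-0.5  0.7 45.9] turn [ 0.    -0.     0.001]
```

View pics/s11.png

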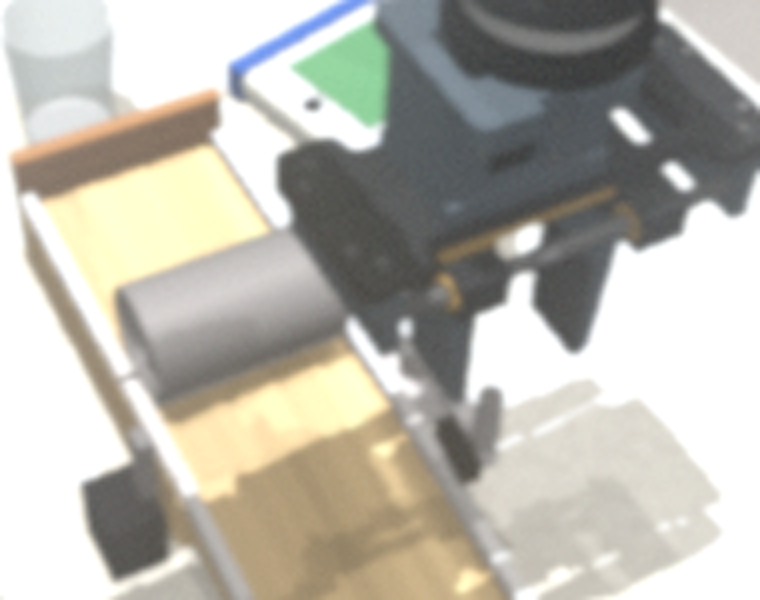

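View pics/t11.png

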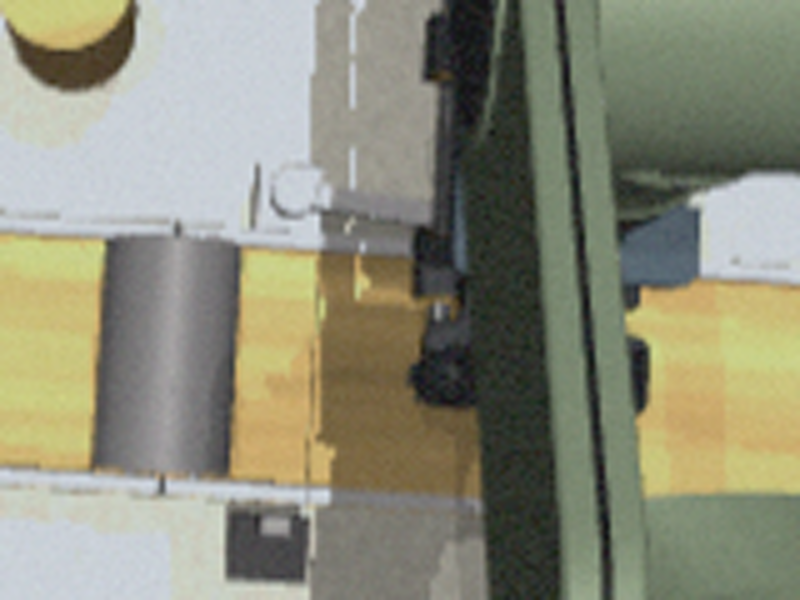

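Request:
{"op": "drive_tool", "data": {"series": [[0.45, [0, 0, 12], [0, 0, 0]], [0.45, [0, 0, 24], [0, 0, 0]], [0.45, [0, 1, 36], [0, 0, 0]], [0.45, [0, 1, 43], [0, 0, 0]], [0.45, [0, 1, 43], [0, 0, 0]]]}}

```text
time_s: 22.3
ee_pos: [598.7, -13.1, 102.8]
ee_rot: [180.0, 0.2, -4.2]
force: [0.5, 0.6, 0.0]
gripper_width: 50.3
```

Request:
{"op": "drive_tool", "data": {"series": [[0.84, [0, 0, 0], [0, 0, 0]], [0.84, [0, 0, 0], [0, 0, 0]], [0.84, [0, 0, 0], [0, 0, 0]], [0.84, [0, 0, 0], [0, 0, 0]], [0.84, [0, 0, 0], [0, 0, 0]]], "squeeze": 4}}

```text
time_s: 22.8
ee_pos: [599.9, -13.0, 105.0]
ee_rot: [180.0, -0.0, -4.2]
force: [0.1, 0.5, 0.4]
gripper_width: 15.5
```

Run:
```python
from h import *
st()
g=env.grab_frame("side"); crop(g,"s12.png",210,400,160,310,4)
```

```text
t 22.8 track [125.26  67.28 105.  ] rot [ 1.80e+02 -3.00e-02 -4.18e+00] F [0.11 0.48 0.36] w 15.5
```

View pics/s12.png

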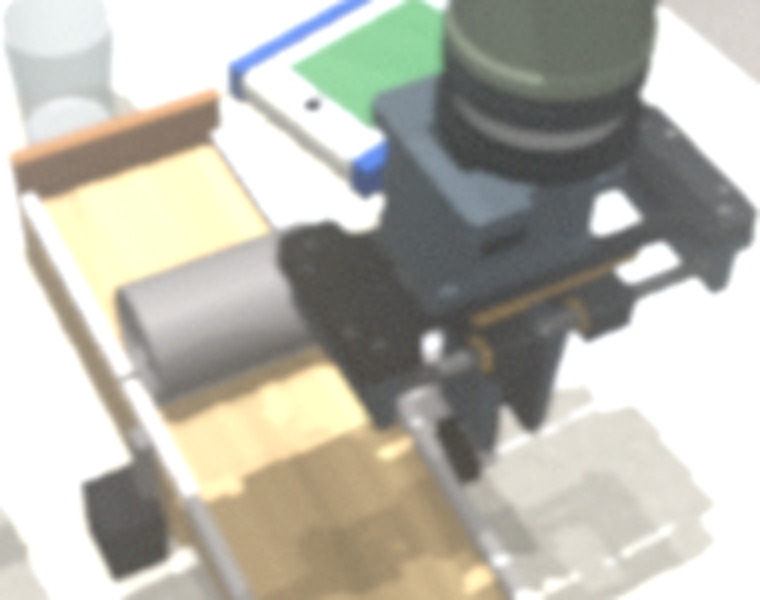

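Both fingers straddle the peg, and the tube is still at the mark. Next I close onto the peg.

Request:
{"op": "drive_tool", "data": {"series": [[0.95, [0, 0, 0], [0, 0, 0]], [0.95, [0, 0, 0], [0, 0, 0]], [0.95, [0, 0, 0], [0, 0, 0]], [0.95, [0, 0, 0], [0, 0, 0]], [0.95, [0, 0, 0], [0, 0, 0]]], "squeeze": 6}}

```text
time_s: 23.35
ee_pos: [599.8, -13.1, 104.8]
ee_rot: [180.0, -0.0, -4.2]
force: [0.0, -1.7, 0.9]
gripper_width: 11.7
```

Run:
```python
from h import *
st()
th=0.114
x0,y0=50+75*np.cos(th),75-75*np.sin(th)
for t in (.25,.4,.55,.7,.85,1.0,1.15,1.3,1.45,1.571,1.6):
    x,y=50+75*np.cos(t),75-75*np.sin(t); print(t,"toolx",round(y-y0,1),"tooly",round(x-x0,1))
```

```text
t 23.35 track [125.33  67.18 104.83] rot [ 1.7999e+02 -1.0000e-02 -4.1800e+00] F [ 0.02 -1.7   0.9 ] w 11.7
0.25 toolx -10.0 tooly -1.8
0.4 toolx -20.7 tooly -5.4
0.55 toolx -30.7 tooly -10.6
0.7 toolx -39.8 tooly -17.2
0.85 toolx -47.8 tooly -25.0
1.0 toolx -54.6 tooly -34.0
1.15 toolx -59.9 tooly -43.9
1.3 toolx -63.7 tooly -54.5
1.45 toolx -65.9 tooly -65.5
1.571 toolx -66.5 tooly -74.5
1.6 toolx -66.4 tooly -76.7
```

Request:
{"op": "drive_tool", "data": {"series": [[0.95, [-4, -0.6, 0], [0, 0, 0]], [0.95, [-10, -1.8, 0], [0, 0, 0]], [0.95, [-20.7, -5.4, 0], [0, 0, 0]], [0.95, [-30.7, -10.6, 0], [0, 0, 0]], [0.95, [-39.8, -17.2, 0], [0, 0, 0]]]}}

```text
time_s: 23.85
ee_pos: [560.1, 7.5, 104.7]
ee_rot: [180.0, 0.0, -4.2]
force: [0.7, -1.5, 0.2]
gripper_width: 11.8
```

Run:
```python
from h import *
st()
```

```text
t 23.85 track [107.65  26.07 104.75] rot [ 1.80e+02  2.00e-02 -4.19e+00] F [ 0.68 -1.52  0.23] w 11.8
```

Request:
{"op": "drive_tool", "data": {"series": [[0.95, [-8, -7.8, 0], [0, 0, 0]], [0.95, [-14.8, -16.8, 0], [0, 0, 0]], [0.95, [-20.1, -26.7, 0], [0, 0, 0]], [0.95, [-23.9, -37.3, 0], [0, 0, 0]], [0.95, [-25.2, -43, 0], [0, 0, 0]]]}}

```text
time_s: 24.35
ee_pos: [538.5, 53.0, 104.7]
ee_rot: [180.0, 0.1, -4.1]
force: [-1.3, -1.7, 0.9]
gripper_width: 11.4
```

Run:
```python
from h import *
st()
g=env.grab_frame("side"); crop(g,"s13.png",210,400,160,310,4)
```

```text
t 24.35 track [ 63.9    1.26 104.7 ] rot [ 1.7999e+02  7.0000e-02 -4.1300e+00] F [-1.35 -1.68  0.93] w 11.4
```

View pics/s13.png

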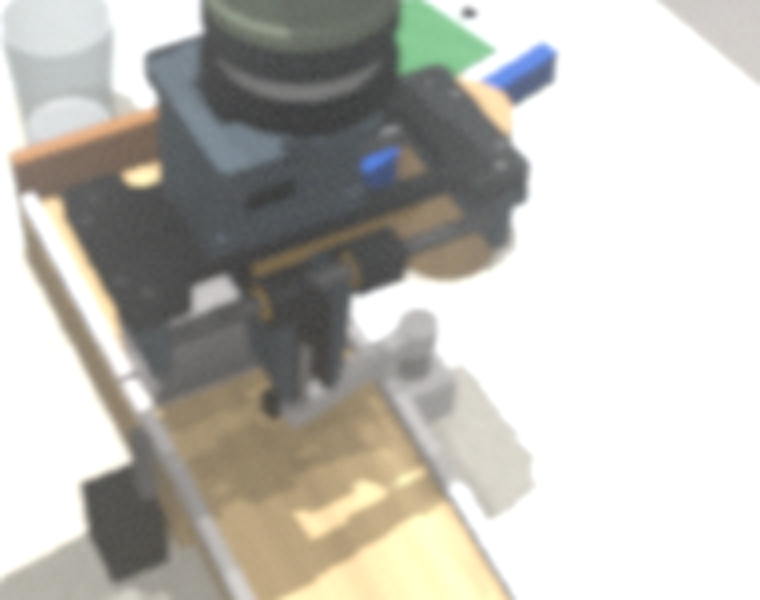

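Request:
{"op": "drive_tool", "data": {"series": [[0.95, [-0.7, -5, 0], [0, 0, 0]], [0.95, [-1.2, -9, 0], [0, 0, 0]], [0.95, [-1.3, -12, 0], [0, 0, 0]], [0.95, [-1.3, -14, 0], [0, 0, 0]], [0.95, [-1.3, -15, 0], [0, 0, 0]]]}}

```text
time_s: 24.9
ee_pos: [538.0, 67.0, 104.6]
ee_rot: [180.0, 0.2, -4.2]
force: [-6.0, -0.8, 5.2]
gripper_width: 11.8
```

Request:
{"op": "drive_tool", "data": {"series": [[0.95, [0, -0.5, 0], [0, 0, 0]], [0.95, [0, -1, 0], [0, 0, 0]], [0.95, [0, -1, 0], [0, 0, 0]], [0.95, [0, -1, 0], [0, 0, 0]], [0.95, [0, -1, 0], [0, 0, 0]]]}}

```text
time_s: 25.4
ee_pos: [538.0, 67.9, 104.6]
ee_rot: [-180.0, 0.2, -4.2]
force: [-4.8, 0.2, 4.8]
gripper_width: 11.6
```

Run:
```python
from h import *
st()
g=env.grab_frame("side"); crop(g,"s14.png",210,400,160,310,4)
```

```text
t 25.4 track [ 49.01  -0.3  104.59] rot [-1.80e+02  1.50e-01 -4.21e+00] F [-4.8   0.22  4.79] w 11.6
```

View pics/s14.png

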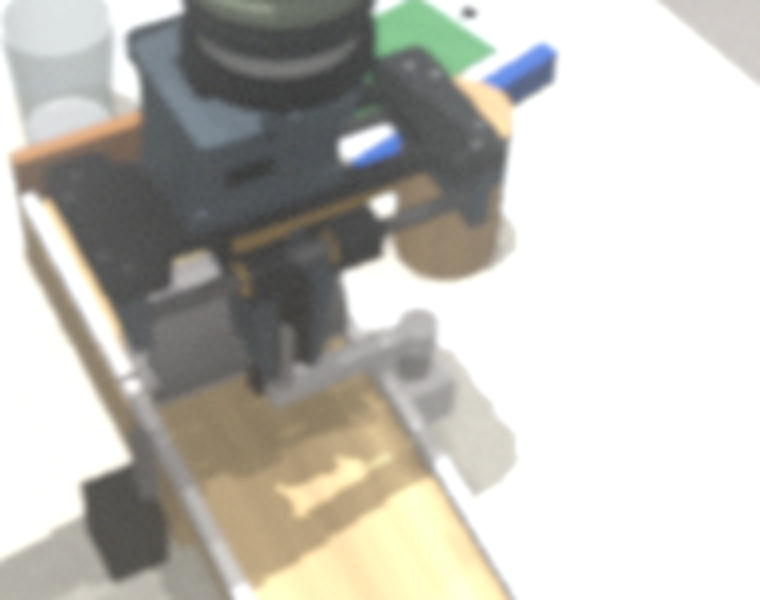

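Request:
{"op": "drive_tool", "data": {"series": [[0.95, [0.3, -0.5, 0], [0, 0, 0]], [0.95, [0.3, -1, 0], [0, 0, 0]], [0.95, [0.3, -1.5, 0], [0, 0, 0]], [0.95, [0.3, -2, 0], [0, 0, 0]], [0.95, [0.3, -2, 0], [0, 0, 0]]]}}

```text
time_s: 25.95
ee_pos: [538.2, 69.9, 104.6]
ee_rot: [-180.0, 0.2, -4.2]
force: [-7.3, 0.3, 5.7]
gripper_width: 11.8
```

Request:
{"op": "drive_tool", "data": {"series": [[0.95, [0, -0.5, 0], [0, 0, 0]], [0.95, [0, -1, 0], [0, 0, 0]], [0.95, [0, -1.5, 0], [0, 0, 0]], [0.95, [0, -1.5, 0], [0, 0, 0]], [0.95, [0, -1.5, 0], [0, 0, 0]]]}}

```text
time_s: 26.45
ee_pos: [538.2, 70.3, 104.6]
ee_rot: [179.9, 0.2, -4.2]
force: [-6.6, -3.4, 5.4]
gripper_width: 11.1
```

Request:
{"op": "drive_tool", "data": {"series": [[0.7, [0, 0, 0], [0, 0, 0]], [0.7, [0, 0, 0], [0, 0, 0]], [0.7, [0, 0, 0], [0, 0, 0]], [0.7, [0, 0, 0], [0, 0, 0]], [0.7, [0, 0, 0], [0, 0, 0]]]}}

```text
time_s: 26.95
ee_pos: [540.0, 71.4, 104.6]
ee_rot: [-180.0, -0.0, -4.2]
force: [-0.3, 0.3, -0.2]
gripper_width: 27.8
```

Request:
{"op": "drive_tool", "data": {"series": [[0.7, [0, 0, -8], [0, 0, 0]], [0.7, [0, 0, -16], [0, 0, 0]], [0.7, [0, 0, -30], [0, 0, 0]], [0.7, [0, 0, -60], [0, 0, 0]], [0.7, [0, 0, -90], [0, 0, 0]]]}}

```text
time_s: 27.45
ee_pos: [539.6, 71.3, 196.2]
ee_rot: [180.0, 0.0, -4.2]
force: [1.1, 0.0, -0.6]
gripper_width: 27.5
```

Request:
{"op": "drive_tool", "data": {"series": [[0.7, [-30, 30, 0], [0, 0, 0]], [0.7, [-60, 60, 0], [0, 0, 0]], [0.7, [-90, 90, 0], [0, 0, 0]], [0.7, [-110, 120, 0], [0, 0, 0]], [0.7, [-110, 150, 0], [0, 0, 0]]]}}

```text
time_s: 27.95
ee_pos: [416.4, -70.8, 195.8]
ee_rot: [180.0, -0.0, -4.2]
force: [0.7, -0.8, 0.2]
gripper_width: 27.5
```

Run:
```python
from h import *
st()
g=env.grab_frame("side"); crop(g,"s15.png",210,400,160,310,4)
f=env.grab_frame("top"); crop(f,"t15.png",215,375,165,285,5)
for n,(h,o,k) in {"side":(g,(210,160),4),"top":(f,(215,165),5)}.items():
  for t in (1.4,1.45,1.5,1.571):
    print(n,t,((proj(h,W(50+75*np.cos(t),75-75*np.sin(t),120))-o+.5)*k).round(1))
```

```text
t 27.95 track [ 196.27 -111.47  195.77] rot [ 1.80e+02 -2.00e-02 -4.16e+00] F [ 0.66 -0.76  0.18] w 27.5
side 1.4 [292.2 347.7]
side 1.45 [287.3 342.4]
side 1.5 [282.9 336.9]
side 1.571 [277.2 328.9]
top 1.4 [548.1 257.5]
top 1.45 [539.  258.3]
top 1.5 [530.  258.6]
top 1.571 [517.  258.3]
```

View pics/s15.png

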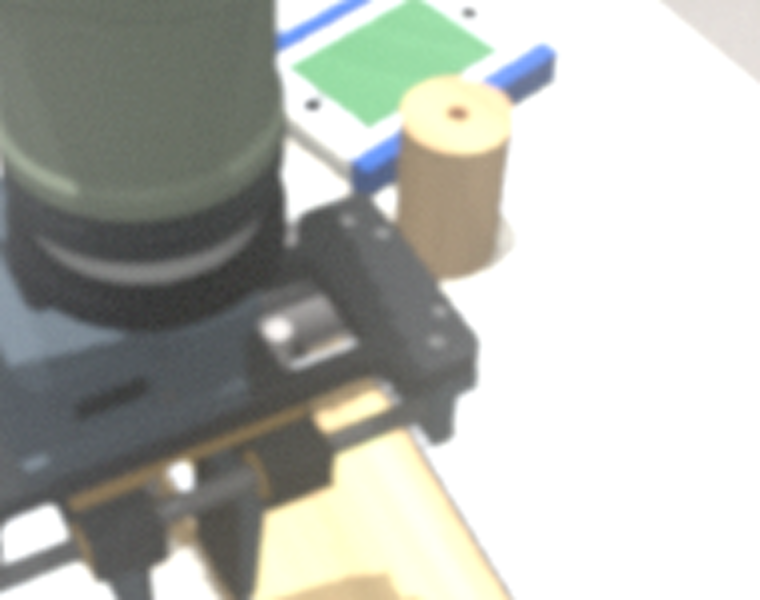

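View pics/t15.png

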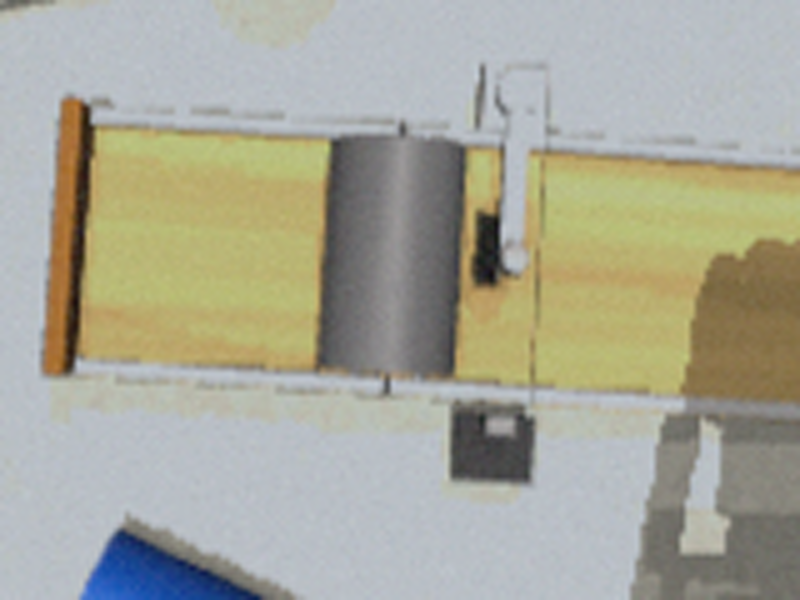

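Run:
```python
from workcell import env
print(env.job_done())
```

```text
the job is handed in; nothing more can be done
None
```

I rolled the tube over the first rib in several top strokes and it settled in the start groove. I then swung the gate shut by its peg, let go, moved the arm clear and handed the job in at about 28 s. No verdict came back.

- **Pressing force:** it read 3 to 9.5 N at the checks during the strokes, well under the 25 N limit. These readings come only at the end of each half-second move, so brief peaks in between were not seen.
- **Tube:** before the gate was touched, the side view put its axis at about x = -0.5 mm. After release, the top view showed it centred on the mark within about 1 to 2 mm and square to the track.
- **Gate:** after release, the peg top was where it should be for an angle of 1.57 rad, and the gate had met its stop with about 3.4 N before I let go. While I held the peg, the sideways pull reached about 7 N because my path was slightly off the gate's arc; it had no visible effect.
- **Bystanders:** the logger and wooden roller looked undisturbed in the last side view. The arm hid the beaker there, so I last saw it standing in place during the gate swing.
- **Last check:** the arm blocked the side view of the tube and gate at the end, so their final positions rest on the top camera alone.

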